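# Set the pop-up speed knob of the polishing bench

### The job

Take the buffing block off the polisher's speed console and lay it flat, felt side down, in the open grey tray. Then press the uncovered knob once so that it pops up, turn it until its pointed end points straight at the brass arrow on the panel, and press it again so that it latches down flush, still pointing at the arrow. Leave everything else on the bench where it is.

Things in the scene. Friction and masses are not known exactly. Their poses are not given: they have to be found in the camera images.
- console: Grey speed console, fixed, 180 x 180 mm, its flat panel 85 mm above the bench. Origin: centre of its underside, straight below the knob's axis; z up. In the panel's centre is a round well, 76 mm wide, with an aluminium rim (87 mm outside) 3 mm above the panel; the black knob sits in it. Small dots round it mean nothing.
- lift (a joint): Height of the knob (m): about 0.001 when latched down, its top flush with the well's rim; 0.024 popped up. Push-push latch: press the knob down until it stops at -0.011, 12 mm below flush (10 mm are needed), and let go: from latched it pops up, from popped up it stays latched. Its spring pushes 2 to 4 N; then comes a hard stop: press with 8 to 12 N, then rise clear by 50 mm.
- dial (a joint): Turn of the knob (rad), positive counter-clockwise seen from above; at 0 the pointed end looks along the console's +x. Range -0.9 to 2.7, light friction (0.06 N m), stays where it is left. Starts between -0.7 and 0.6; the arrow lies 0.7 to 2.9 rad counter-clockwise of it.
- dial_top (a point): Centre of the knob's top, on its axis; rises with it. Black disc 72 mm wide with an upright grip bar 63 mm long, 16 wide, 21.5 high; one end of the bar is pointed and has a white line on top, the other is square. Popped up, the bar stands 4 to 25.5 mm above the panel (top 110.5 mm above the bench); latched, its top is 87.5 mm above the bench and it cannot be gripped.
- dial_tip (a point): Tip of the knob's pointed end, at the bar's top, 32 mm from the axis.
- marker: Flat brass arrow fixed on the panel, 2 mm thick, 39 mm long, its head 18 mm wide, from 46 to 85 mm from the knob's axis, its tip towards the axis. Origin: on the knob's axis at panel height; the arrow lies along its own +x axis, so the knob is set when its pointed end looks along this x.
- marker_tip (a point): Tip of the brass arrow, 46 mm from the knob's axis.
- block: Loose buffing block of pale wood with a grey felt sole, 110 x 36 x 26 mm, 0.12 kg. It starts lying across the console's well, on the rim, 88 mm above the bench, and covers the knob. Origin: centre of its underside (felt); x along its length, z up.
- tray: Open grey plastic tray, fixed to the bench, 190 x 130 mm and 35 mm high, walls and floor 4 mm, empty; to the left or to the right of the console. Origin: centre of its underside; x along its length. The block fits lengthwise.
- case: Closed wooden case, fixed, 172 x 122 mm, 63 mm high, on the other side of the console. Not to be used. Origin: centre of its underside.
- jar: Loose jar, 56 mm wide, 85 mm high, standing. Leave alone. Origin: centre of its underside.
- cone: Loose white felt cone, foot 60 mm wide, 102 mm high, standing. Leave alone. Origin: centre of its underside.
- tin: Loose round tin, 68 mm wide, 50 mm high. Leave alone. Origin: centre of its underside.
- mandrel: Steel ring mandrel lying on the bench, fixed, 210 mm long, up to 30 mm high, x along it from its thin end. Origin: at its thin end, on its axis, 13.5 mm above the bench.
- caliper: Loose steel caliper lying flat, 170 mm long, 12 mm high, at the back. Leave alone.
- bar: Loose bar of white polishing compound, 100 x 40 x 30 mm. Leave alone. Origin: centre of its underside.
Not all that is in view belongs to the job. Leave any green or red look-alike of the block alone.

How it is judged (in metres and radians):
On the way, in this order (a step that is already met when the one before it is completed fails the run):
1. the block lies flat in the tray, let go (x of block in the frame of tray between -0.075 and 0.075 m and y of block in the frame of tray between -0.05 and 0.05 m and z of block in the frame of tray below 0.012 m and angle between block's own z axis and vertical below 0.15 rad and contact force between the fingers and block below 0.2 N), for 0.2 s.
2. the knob has popped up (value of joint lift above 0.02 m), for 0.2 s.
3. the popped-up knob points at the arrow (y of dial_tip in the frame of marker between -0.0038 and 0.0038 m and x of dial_tip in the frame of marker above 0.02 m and value of joint lift above 0.018 m), for 0.3 s.
4. the knob is latched down (value of joint lift between -0.003 and 0.004 m), for 0.2 s.
At the end, for the whole second after the job is handed in: The block lies flat, felt down, inside the tray (its centre within 75 mm of the tray's centre lengthwise and 50 mm crosswise), let go and at rest; the knob is latched down (within 4 mm of flush) and its pointed end looks at the arrow within 3.8 mm sideways at the tip (about 7 degrees) (all of step 1 and all of step 4 and y of dial_tip in the frame of marker between -0.0038 and 0.0038 m and x of dial_tip in the frame of marker above 0.02 m and velocity of joint dial below 0.1 rad/s and linear speed of block below 0.02 m/s); the robot touches nothing.
It fails at once if a bystander is moved by more than 40 mm or tipped over (distance of any of jar, cone, tin, caliper, bar from where it was at the start of the episode above 0.04 m or angle between any of jar, cone, tin's own z axis and vertical above 0.6 rad).
It also fails if it takes over 72 s, if anything falls off the work surface, if the arm or the gripper's body presses on something with over 40 N, if the wrist force passes 120 N, or if a joint passes its speed limit or range.

### The arm

A 7-joint arm with a two-finger parallel gripper is mounted at the origin on the work surface. World frame = base frame: x ahead of the robot, y to its left, z up, the work surface at z = 0. Lengths are in m, angles in degrees, forces in N, time in s.
With the tool pointing down it reaches from about 0.35 to 0.9 m from the base axis. Payload 19.9 kg.
Tool frame: the origin (TCP) lies midway between the tips of the shut fingers; the grasp point (between the pads) lies 19 mm behind it; z points along the fingers, y is the line along which they close (so a half turn about z gives the same grasp; the last joint's range is limited). The gripper opens to 85 mm and grips with 20 to 120 N. Pads are 22 mm wide; open, the fingers measure 114 mm over their backs; the gripper's body (76 mm by 85 mm) begins 54 mm behind the grasp point. The pads swing forward as they close: fully open they stand 13 mm farther back than shut.
Start: joints at [65.861, 23.915, -0.59, 92.452, 0.269, 63.638, -3.037], TCP at [0.232, -0.58, 0.231] pointing down, gripper open.
Joint ranges: [-161.28, 161.28], [-22.2, 115.67], [-73.04, 71.86], [3.21, 147.25], [-68.34, 248.33], [10.77, 114.83], [-161.83, 161.83]. Speed limits (degrees/s): [108.29, 108.29, 136.94, 136.94, 172.46, 172.46, 172.46].

### API

Orientations are given as [roll, pitch, yaw] about the fixed x, y, z axes, in that order (R = Rz(yaw) Ry(pitch) Rx(roll)).
In Python, from station import manip, optics gives the robot as it stands. The module is installed in compiled form; this text tells all that it offers.
- The arm moves only by the tool jog_arm, never from a script. Its argument "deltas" is a list of rows, each an object of numbers: "x", "y", "z": the shift along the world's x, y, z in mm; "wx", "wy", "wz": the turn, a rotation vector about the world's x, y, z in degrees. A call has 1 to 5 rows; each row is the pose to reach, as a shift and turn from the pose commanded when the call began; what a row does not reach only later rows make up. A row lasts 1/12 s, in which the tool goes at most 41.7 mm and 7.16 degrees, less where a joint would pass 70% of its speed; a pose out of reach is approached as far as the arm can. A call with a gripper value outside its range is refused whole. "fingers" is the opening, from -1 (shut) to 1 (fully open), so that 0 is half open, set as the call begins (left out, the last holds). The fingers move at their own pace and stop on an object; "grip_force" is the grip in N (left out, the last holds). Time passes only in rows, so rows that repeat a pose let the fingers close. It gives the time, the measured TCP pose, the force, the opening and the grip force at its end, in the units of the state.
- manip.observe(): the state, without advancing time (a new reading comes with each control period).
- optics.get_image(name): name is "scene" or "top" or "wrist"; returns the picture (480x640x3 uint8, red, green, blue); there is no depth.
- optics.camera_model(name): a dict with "fov_y" (degrees; the focal length in pixels is half the picture's height over the tangent of half this angle, whatever the lens; pixels are square), "cx", "cy" (the principal point, pixels), "k1" (the pictures are not rectified: a ray, as slopes to the right and down, at radius r is drawn at 1 + k1 r^2 times it, then the intrinsics apply), "rvec" (rotation vector, rad) and "tvec" (3), from world to camera coordinates, as OpenCV has them. Camera axes: x right, y down, z forward; pixel columns grow to the right and rows downward; lengths in m; the calibration is good to about 2 mm. A picture is of the moment at which its call begins: read the wrist's pose just before it. camera_model takes no time and is no camera call; for the wrist camera it gives the pose at the moment of the call.
- manip.sign_off(): hands the job in; it is judged then, once.
The state is a dict: "time": time; "q": joint angles; "qvel": joint speeds; "joint_efforts": joint torques, N m; "tool_pos": TCP position; "ee_rot": TCP orientation; "ft_force": force on the tool from outside, world axes, zero at the start; "ft_torque": the same for the moment, N m; "finger_gap": opening from 0.0 (shut) to 1.0 (fully open); "grip_force": force on a finger pad.
Only numpy, scipy, OpenCV 4.12 (cv2) and the standard library are available. Lean on these libraries where they do the work, as an engineer would, in place of code of your own. Each camera call takes 0.05 s, during which the arm holds its last target. There are 200 camera calls.

## Working session

There is one attempt and no reset: what is moved stays moved. The work goes in short steps, Python scripts to look and compute and a tool call to move; the robot and the scene stay as the last step left them, time stands still between calls to the robot, and variables do not carry over. Pictures are saved under pics/ and viewed, at most 12 in all, crops included, and the job is handed in when it is done.

Besides the shell and the picture viewer there is one more tool, called after "Request:" in YAML: its name, and indented under it one key for each argument. jog_arm: Moves the arm, as the interface text tells. Its arguments: {"type":"object","properties":{"deltas":{"type":"array"},"fingers":{"type":"number"},"grip_force":{"type":"number"}},"required":["deltas"]}

```bash
mkdir -p pics; cat > h.py <<'E'
import numpy as np, cv2
from station import manip, optics
def cam(n):
    m=optics.camera_model(n); f=240/np.tan(np.radians(m['fov_y'])/2)
    R=cv2.Rodrigues(np.array(m['rvec'],float))[0]; t=np.array(m['tvec'],float)
    K=np.array([[f,0,m['cx']],[0,f,m['cy']],[0,0,1]]); return K,np.array([m['k1'],0,0,0,0.]),R,t
def cast(c,px,z):
    K,d,R,t=c; p=np.asarray(px,float).reshape(-1,1,2)
    u=cv2.undistortPoints(p,K,d).reshape(-1,2)
    r=np.c_[u,np.ones(len(u))]@R; o=-R.T@t
    return o+r*((z-o[2])/r[:,2])[:,None]
def proj(c,P):
    K,d,R,t=c
    return cv2.projectPoints(np.asarray(P,float).reshape(-1,3),cv2.Rodrigues(R)[0],t,K,d)[0].reshape(-1,2)
def snap(n,name=None):
    c=cam(n); im=optics.get_image(n)
    if name: cv2.imwrite(f'pics/{name}.png',im[:,:,::-1])
    return c,im
E
python3 - <<'E'
from h import *
for n in('top','scene'):
    c,im=snap(n,n+'0'); print(n,-c[2].T@c[3],c[0][0,0],c[1][0])
s=manip.observe(); print({k:np.round(s[k],3) for k in('time','tool_pos','ee_rot','ft_force','finger_gap')})
E
```

```text
top [ 0.37026201 -0.01452624  1.16134258] 516.7058323211633 0.005747234184626296
scene [ 0.98955265 -0.83013987  0.90430885] 567.3326209746713 -0.17580354798424036
{'time': np.float64(0.1), 'tool_pos': array([ 0.232, -0.58 ,  0.231]), 'ee_rot': array([-1.79936e+02,  5.00000e-03,  2.17640e+01]), 'ft_force': array([-0.47 , -0.365,  0.683]), 'finger_gap': np.float64(1.005)}
```

View pics/top0.png

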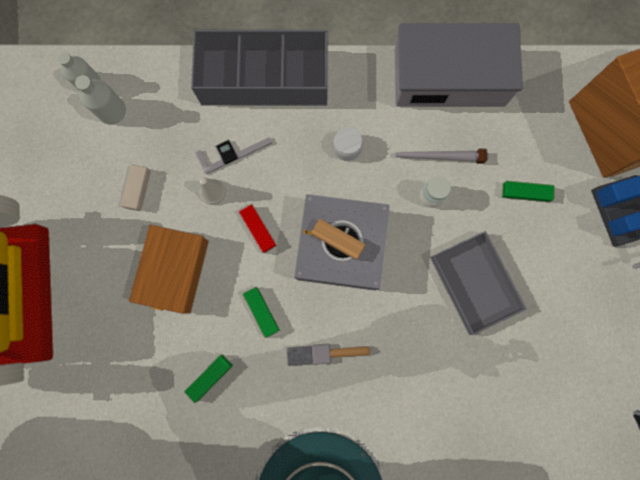

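View pics/scene0.png

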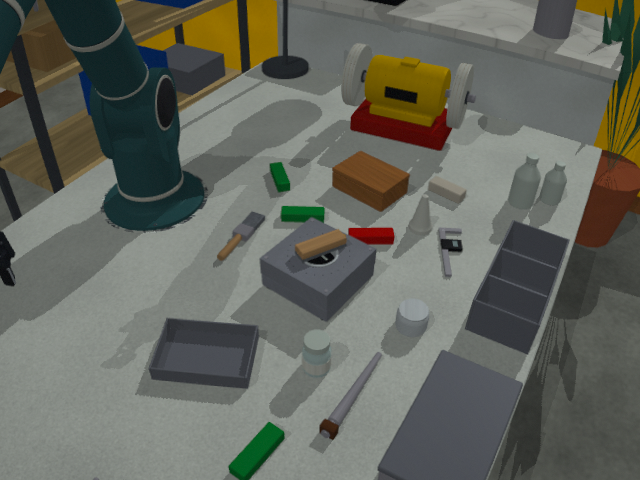

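The top view shows the block across the well at about (336,239) and the tray at about (478,283). Brass peeks out near (308,232), and the jar is at (437,190). Next I measure these.

```bash
python3 - <<'E'
from h import *
c=cam('top'); im=cv2.imread('pics/top0.png')
hsv=cv2.cvtColor(im,cv2.COLOR_BGR2HSV)
roi=np.zeros(im.shape[:2],np.uint8); roi[190:295,292:392]=1
m=((hsv[...,1]>90)&(hsv[...,0]<25)).astype(np.uint8)*roi
m=cv2.morphologyEx(m,cv2.MORPH_OPEN,np.ones((5,5)))
k=max(cv2.findContours(m,0,2)[0],key=cv2.contourArea); b=cv2.boxPoints(cv2.minAreaRect(k))
P=cast(c,b,.114); print('block',P.round(3),P.mean(0).round(3),np.linalg.norm(P-np.roll(P,1,0),axis=1).round(3))
con=cast(c,[(307,196),(389,206),(379,289),(296,279)],.085);print('console',con.round(3),con.mean(0).round(3),np.linalg.norm(con-np.roll(con,1,0),axis=1).round(3))
t=cast(c,[(485,233),(525,309),(471,334),(431,257)],.035);print('tray',t.round(3),t.mean(0).round(3),np.linalg.norm(t-np.roll(t,1,0),axis=1).round(3))
print('jar',cast(c,[(437,189)],.085))
cv2.imwrite('pics/crop1.png',cv2.resize(im[190:295,290:395],None,fx=5.5,fy=5.5,interpolation=cv2.INTER_CUBIC))
E
```

```text
block [[ 0.549  0.022  0.114]
 [ 0.585  0.002  0.114]
 [ 0.53  -0.093  0.114]
 [ 0.494 -0.073  0.114]] [ 0.54  -0.036  0.114] [0.109 0.042 0.11  0.042]
console [[ 0.636  0.03   0.085]
 [ 0.615 -0.145  0.085]
 [ 0.438 -0.122  0.085]
 [ 0.458  0.051  0.085]] [ 0.537 -0.047  0.085] [0.179 0.176 0.178 0.174]
tray [[ 0.566 -0.362  0.035]
 [ 0.4   -0.44   0.035]
 [ 0.347 -0.323  0.035]
 [ 0.512 -0.241  0.035]] [ 0.456 -0.342  0.035] [0.132 0.183 0.13  0.184]
jar [[ 0.65231207 -0.24792531  0.085     ]]
```

View pics/crop1.png

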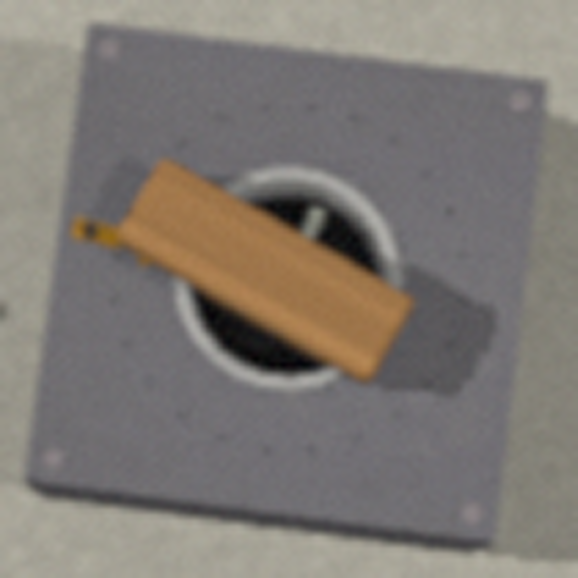

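The block's long axis lies at about 60° and its centre is near (0.543, -0.038). The tray's axis lies at 25° with its centre at (0.456, -0.342). The arrow points at about 77° and the knob pointer at about -27°. I'm moving over the block.

Request:
jog_arm:
  deltas:
    - {"x": 20,"y": 35,"wz": 2.5}
    - {"x": 40,"y": 70,"wz": 5}
    - {"x": 60,"y": 105,"wz": 7.5}
    - {"x": 80,"y": 140,"wz": 10}
    - {"x": 100,"y": 174,"wz": 13}

```text
schema error: expected keys x, y, z, wx, wy, wz
```

Request:
jog_arm:
  deltas:
    - {"x": 20,"y": 35,"wz": 2.5}
    - {"x": 40,"y": 70,"wz": 5}
    - {"x": 60,"y": 105,"wz": 7.5}
    - {"x": 80,"y": 140,"wz": 10}
    - {"x": 100,"y": 174,"wz": 13}

```text
schema error: expected keys x, y, z, wx, wy, wz
```

Request:
jog_arm:
  deltas:
    - {"x": 20,"y": 35,"wz": 2.5}
    - {"x": 40,"y": 70,"wz": 5}
    - {"x": 60,"y": 105,"wz": 7.5}
    - {"x": 80,"y": 140,"wz": 10}
    - {"x": 80,"y": 140,"wz": 12}

```text
schema error: expected keys x, y, z, wx, wy, wz
```

Request:
jog_arm:
  deltas:
    - {"x": 20,"y": 35,"z": 0,"wx": 0,"wy": 0,"wz": 2.5}
    - {"x": 40,"y": 70,"z": 0,"wx": 0,"wy": 0,"wz": 5}
    - {"x": 60,"y": 105,"z": 0,"wx": 0,"wy": 0,"wz": 7.5}
    - {"x": 80,"y": 140,"z": 0,"wx": 0,"wy": 0,"wz": 10}
    - {"x": 100,"y": 174,"z": 0,"wx": 0,"wy": 0,"wz": 13}

```text
time: 0.52
tool_pos: [0.3322, -0.4044, 0.2311]
ee_rot: [-180.0, 0.0, 34.9]
ft_force: [0.5, -0.8, -0.5]
finger_gap: 1.001
grip_force: 0.0
```

Request:
jog_arm:
  deltas:
    - {"x": 20,"y": 35,"z": 0,"wx": 0,"wy": 0,"wz": 2.5}
    - {"x": 40,"y": 70,"z": 0,"wx": 0,"wy": 0,"wz": 5}
    - {"x": 60,"y": 105,"z": 0,"wx": 0,"wy": 0,"wz": 7.5}
    - {"x": 80,"y": 140,"z": 0,"wx": 0,"wy": 0,"wz": 10}
    - {"x": 100,"y": 174,"z": 0,"wx": 0,"wy": 0,"wz": 13}

```text
time: 0.93
tool_pos: [0.4321, -0.2304, 0.2313]
ee_rot: [-180.0, 0.0, 47.9]
ft_force: [1.4, -1.3, 0.3]
finger_gap: 0.996
grip_force: 0.0
```

Request:
jog_arm:
  deltas:
    - {"x": 20,"y": 35,"z": 0,"wx": 0,"wy": 0,"wz": 2.5}
    - {"x": 40,"y": 70,"z": 0,"wx": 0,"wy": 0,"wz": 5}
    - {"x": 60,"y": 105,"z": 0,"wx": 0,"wy": 0,"wz": 7.5}
    - {"x": 80,"y": 140,"z": 0,"wx": 0,"wy": 0,"wz": 10}
    - {"x": 80,"y": 140,"z": 0,"wx": 0,"wy": 0,"wz": 12}

```text
time: 1.35
tool_pos: [0.5143, -0.085, 0.2314]
ee_rot: [-180.0, -0.2, 60.4]
ft_force: [-0.3, 0.6, -1.3]
finger_gap: 1.0
grip_force: 0.0
```

```bash
python3 - <<'E'
from h import *
print(manip.observe()['tool_pos'])
c,im=snap('wrist','w1'); print(-c[2].T@c[3])
hsv=cv2.cvtColor(im,cv2.COLOR_RGB2HSV)
m=((hsv[...,1]>90)&(hsv[...,0]<25)&(hsv[...,2]>60)).astype(np.uint8)
m=cv2.morphologyEx(m,cv2.MORPH_OPEN,np.ones((9,9)))
for k in cv2.findContours(m,0,2)[0]:
    if cv2.contourArea(k)<800: continue
    b=cv2.boxPoints(cv2.minAreaRect(k)); P=cast(c,b,.114)
    print(b.round(),P.round(4),P.mean(0).round(4),np.linalg.norm(P-np.roll(P,1,0),axis=1).round(3))
E
```

```text
[ 0.51426023 -0.08501225  0.23137067]
[ 0.55582435 -0.0121351   0.37488031]
[[ 82. 248.]
 [ 98. 234.]
 [160. 301.]
 [144. 316.]] [[ 0.3651 -0.0183  0.114 ]
 [ 0.3813 -0.0156  0.114 ]
 [ 0.3869 -0.0769  0.114 ]
 [ 0.3698 -0.0806  0.114 ]] [ 0.3758 -0.0479  0.114 ] [0.062 0.016 0.062 0.017]
[[286.  32.]
 [345.  32.]
 [345. 222.]
 [286. 222.]] [[ 0.5541  0.0267  0.114 ]
 [ 0.5835  0.01    0.114 ]
 [ 0.5289 -0.0901  0.114 ]
 [ 0.4951 -0.071   0.114 ]] [ 0.5404 -0.0311  0.114 ] [0.114 0.034 0.114 0.039]
```

View pics/w1.png

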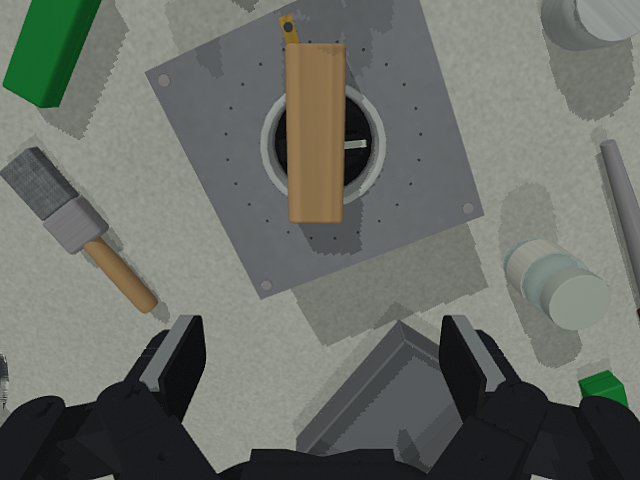

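The wrist view shows the block at columns 288–345 and rows 42–222, aligned with the tool. Its brass neighbour is at (288,25) and the white pointer line at (355,145). Next I go down over the block.

Request:
jog_arm:
  deltas:
    - {"x": 14,"y": 26,"z": -20,"wx": 0,"wy": 0,"wz": 0}
    - {"x": 28,"y": 52,"z": -40,"wx": 0,"wy": 0,"wz": 0}
    - {"x": 28,"y": 52,"z": -65,"wx": 0,"wy": 0,"wz": 0}
    - {"x": 28,"y": 52,"z": -90,"wx": 0,"wy": 0,"wz": 0}
    - {"x": 28,"y": 52,"z": -90,"wx": 0,"wy": 0,"wz": 0}

```text
time: 1.82
tool_pos: [0.5372, -0.0407, 0.137]
ee_rot: [-179.7, 0.2, 59.7]
ft_force: [-2.1, -0.8, -1.0]
finger_gap: 1.0
grip_force: 0.0
```

Request:
jog_arm:
  deltas:
    - {"x": 2,"y": 2,"z": -15,"wx": 0,"wy": 0,"wz": 0}
    - {"x": 3,"y": 3,"z": -30,"wx": 0,"wy": 0,"wz": 0}
    - {"x": 3,"y": 3,"z": -42,"wx": 0,"wy": 0,"wz": 0}
    - {"x": 3,"y": 3,"z": -50,"wx": 0,"wy": 0,"wz": 0}
    - {"x": 3,"y": 3,"z": -50,"wx": 0,"wy": 0,"wz": 0}

```text
time: 2.23
tool_pos: [0.542, -0.038, 0.0904]
ee_rot: [-179.9, 0.1, 59.7]
ft_force: [0.1, -0.8, -0.3]
finger_gap: 0.997
grip_force: 0.0
```

Request:
jog_arm:
  deltas:
    - {"x": 0,"y": 0,"z": 0,"wx": 0,"wy": 0,"wz": 0}
    - {"x": 0,"y": 0,"z": 0,"wx": 0,"wy": 0,"wz": 0}
    - {"x": 0,"y": 0,"z": 0,"wx": 0,"wy": 0,"wz": 0}

```text
time: 2.48
tool_pos: [0.5431, -0.0376, 0.0921]
ee_rot: [179.9, -0.0, 59.7]
ft_force: [1.3, 0.6, 0.9]
finger_gap: 1.001
grip_force: 0.0
```

Request:
jog_arm:
  deltas:
    - {"x": 0,"y": 0,"z": 0,"wx": 0,"wy": 0,"wz": 0}
    - {"x": 0,"y": 0,"z": 0,"wx": 0,"wy": 0,"wz": 0}
    - {"x": 0,"y": 0,"z": 0,"wx": 0,"wy": 0,"wz": 0}
    - {"x": 0,"y": 0,"z": 0,"wx": 0,"wy": 0,"wz": 0}
    - {"x": 0,"y": 0,"z": 0,"wx": 0,"wy": 0,"wz": 0}
  fingers: -1
  grip_force: 35

```text
time: 2.9
tool_pos: [0.5426, -0.0374, 0.0915]
ee_rot: [-180.0, 0.0, 59.8]
ft_force: [-1.5, 0.4, 4.1]
finger_gap: 0.413
grip_force: 34.5
```

Request:
jog_arm:
  deltas:
    - {"x": 0,"y": 0,"z": 0,"wx": 0,"wy": 0,"wz": 0}
    - {"x": 0,"y": 0,"z": 0,"wx": 0,"wy": 0,"wz": 0}
    - {"x": 0,"y": 0,"z": 0,"wx": 0,"wy": 0,"wz": 0}
    - {"x": 0,"y": 0,"z": 0,"wx": 0,"wy": 0,"wz": 0}
    - {"x": 0,"y": 0,"z": 0,"wx": 0,"wy": 0,"wz": 0}

```text
time: 3.32
tool_pos: [0.5426, -0.0374, 0.0915]
ee_rot: [-180.0, 0.0, 59.8]
ft_force: [-3.0, -0.5, 5.4]
finger_gap: 0.411
grip_force: 34.6
```

Gripped: the gap is 35 mm. Now I lift.

Request:
jog_arm:
  deltas:
    - {"x": 0,"y": 0,"z": 15,"wx": 0,"wy": 0,"wz": 0}
    - {"x": 0,"y": 0,"z": 35,"wx": 0,"wy": 0,"wz": 0}
    - {"x": 0,"y": 0,"z": 60,"wx": 0,"wy": 0,"wz": 0}
    - {"x": 0,"y": 0,"z": 85,"wx": 0,"wy": 0,"wz": 0}
    - {"x": 0,"y": 0,"z": 100,"wx": 0,"wy": 0,"wz": 0}

```text
time: 3.73
tool_pos: [0.5432, -0.0373, 0.1936]
ee_rot: [179.9, -0.0, 59.8]
ft_force: [0.1, 0.9, -1.3]
finger_gap: 0.414
grip_force: 35.9
```

```bash
python3 - <<'E'
from h import *
c,im=snap('top'); c2,im2=snap('wrist')
cv2.imwrite('pics/lift.png',np.hstack([cv2.resize(im[190:295,290:395],(480,480),interpolation=cv2.INTER_CUBIC),im2[:,160:480]])[:,:,::-1])
E
```

```text
(no output)
```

View pics/lift.png

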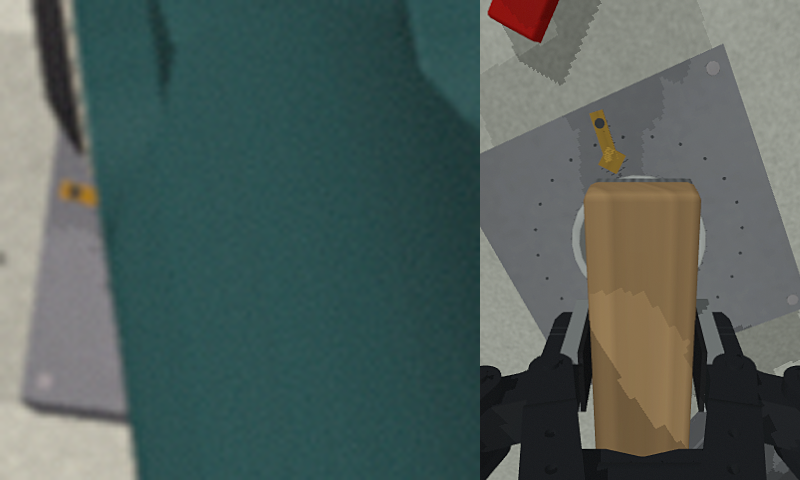

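The block is held straight, with its felt seen downward, and the arrow is in view at (605,145) of the right half. Now to the tray.

Request:
jog_arm:
  deltas:
    - {"x": -8,"y": -30,"z": 0,"wx": 0,"wy": 0,"wz": -3.5}
    - {"x": -17,"y": -60,"z": 0,"wx": 0,"wy": 0,"wz": -7}
    - {"x": -26,"y": -91,"z": 0,"wx": 0,"wy": 0,"wz": -10.5}
    - {"x": -34,"y": -122,"z": 0,"wx": 0,"wy": 0,"wz": -14}
    - {"x": -43,"y": -152,"z": 0,"wx": 0,"wy": 0,"wz": -17.5}

```text
time: 4.25
tool_pos: [0.4986, -0.1909, 0.1902]
ee_rot: [-179.9, 0.0, 42.1]
ft_force: [1.2, -0.2, -1.5]
finger_gap: 0.418
grip_force: 35.8
```

Request:
jog_arm:
  deltas:
    - {"x": -8,"y": -33,"z": 0,"wx": 0,"wy": 0,"wz": -3.5}
    - {"x": -17,"y": -66,"z": 0,"wx": 0,"wy": 0,"wz": -7}
    - {"x": -26,"y": -100,"z": 0,"wx": 0,"wy": 0,"wz": -10.5}
    - {"x": -36,"y": -130,"z": 0,"wx": 0,"wy": 0,"wz": -14}
    - {"x": -44,"y": -153,"z": 0,"wx": 0,"wy": 0,"wz": -17.5}

```text
time: 4.67
tool_pos: [0.454, -0.3449, 0.1901]
ee_rot: [-180.0, 0.1, 24.5]
ft_force: [0.6, 0.3, -2.4]
finger_gap: 0.413
grip_force: 35.8
```

Request:
jog_arm:
  deltas:
    - {"x": 0,"y": 0,"z": -30,"wx": 0,"wy": 0,"wz": 0}
    - {"x": 0,"y": 0,"z": -65,"wx": 0,"wy": 0,"wz": 0}
    - {"x": 0,"y": 0,"z": -95,"wx": 0,"wy": 0,"wz": 0}
    - {"x": 0,"y": 0,"z": -120,"wx": 0,"wy": 0,"wz": 0}
    - {"x": 0,"y": 0,"z": -125,"wx": 0,"wy": 0,"wz": 0}

```text
time: 5.08
tool_pos: [0.4536, -0.3407, 0.0617]
ee_rot: [-179.7, 0.2, 24.7]
ft_force: [-1.7, 0.3, -2.1]
finger_gap: 0.413
grip_force: 35.7
```

```bash
python3 - <<'E'
from h import *
print(manip.observe()['tool_pos'],manip.observe()['ee_rot'])
c,im=snap('wrist'); c2,im2=snap('top')
cv2.imwrite('pics/tray.png',np.hstack([im[:,80:560],cv2.resize(im2[210:350,410:550],(320,320))[np.r_[0:320,np.zeros(160,int)]]])[:,:,::-1])
E
```

```text
[ 0.45363144 -0.34072432  0.06169438] [-1.79664995e+02  1.77433539e-01  2.47411636e+01]
```

View pics/tray.png

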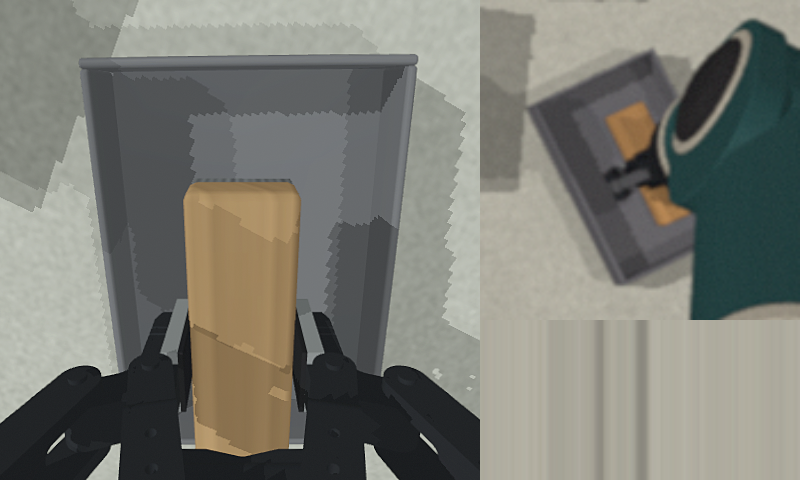

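The block is centred and aligned over the tray. Now I lower it gently.

Request:
jog_arm:
  deltas:
    - {"x": 0,"y": 0,"z": -20,"wx": 0,"wy": 0,"wz": 0}
    - {"x": 0,"y": 0,"z": -35,"wx": 0,"wy": 0,"wz": 0}
    - {"x": 0,"y": 0,"z": -45,"wx": 0,"wy": 0,"wz": 0}
    - {"x": 0,"y": 0,"z": -53,"wx": 0,"wy": 0,"wz": 0}
    - {"x": 0,"y": 0,"z": -53,"wx": 0,"wy": 0,"wz": 0}

```text
time: 5.6
tool_pos: [0.4556, -0.3423, 0.0129]
ee_rot: [-180.0, 0.0, 24.8]
ft_force: [-1.1, 0.3, -1.8]
finger_gap: 0.414
grip_force: 35.8
```

Request:
jog_arm:
  deltas:
    - {"x": 0,"y": 0,"z": -1,"wx": 0,"wy": 0,"wz": 0}
    - {"x": 0,"y": 0,"z": -2,"wx": 0,"wy": 0,"wz": 0}
    - {"x": 0,"y": 0,"z": -3,"wx": 0,"wy": 0,"wz": 0}
    - {"x": 0,"y": 0,"z": -3,"wx": 0,"wy": 0,"wz": 0}
    - {"x": 0,"y": 0,"z": -3,"wx": 0,"wy": 0,"wz": 0}

```text
time: 6.02
tool_pos: [0.4559, -0.3425, 0.0106]
ee_rot: [180.0, -0.0, 24.8]
ft_force: [0.2, -0.6, -1.9]
finger_gap: 0.411
grip_force: 35.8
```

Request:
jog_arm:
  deltas:
    - {"x": 0,"y": 0,"z": -1,"wx": 0,"wy": 0,"wz": 0}
    - {"x": 0,"y": 0,"z": -2,"wx": 0,"wy": 0,"wz": 0}
    - {"x": 0,"y": 0,"z": -3,"wx": 0,"wy": 0,"wz": 0}
    - {"x": 0,"y": 0,"z": -3,"wx": 0,"wy": 0,"wz": 0}
    - {"x": 0,"y": 0,"z": -3,"wx": 0,"wy": 0,"wz": 0}

```text
time: 6.43
tool_pos: [0.4557, -0.3425, 0.0075]
ee_rot: [-180.0, 0.0, 24.8]
ft_force: [-2.3, 1.3, 6.0]
finger_gap: 0.41
grip_force: 36.8
```

Contact: 6 N up. I release to a 55 mm opening and rise.

Request:
jog_arm:
  deltas:
    - {"x": 0,"y": 0,"z": 0,"wx": 0,"wy": 0,"wz": 0}
    - {"x": 0,"y": 0,"z": 0,"wx": 0,"wy": 0,"wz": 0}
    - {"x": 0,"y": 0,"z": 0,"wx": 0,"wy": 0,"wz": 0}
    - {"x": 0,"y": 0,"z": 0,"wx": 0,"wy": 0,"wz": 0}
    - {"x": 0,"y": 0,"z": 0,"wx": 0,"wy": 0,"wz": 0}
  fingers: 0.4

```text
time: 6.85
tool_pos: [0.4557, -0.3425, 0.0072]
ee_rot: [-180.0, 0.0, 24.8]
ft_force: [0.8, -0.6, -0.0]
finger_gap: 0.704
grip_force: 0.0
```

Request:
jog_arm:
  deltas:
    - {"x": 0,"y": 0,"z": 20,"wx": 0,"wy": 0,"wz": 0}
    - {"x": 0,"y": 0,"z": 55,"wx": 0,"wy": 0,"wz": 0}
    - {"x": 0,"y": 0,"z": 95,"wx": 0,"wy": 0,"wz": 0}
    - {"x": 0,"y": 0,"z": 135,"wx": 0,"wy": 0,"wz": 0}
    - {"x": 0,"y": 0,"z": 175,"wx": 0,"wy": 0,"wz": 0}

```text
time: 7.27
tool_pos: [0.4554, -0.3421, 0.1842]
ee_rot: [-180.0, 0.0, 24.8]
ft_force: [0.7, -0.8, -0.2]
finger_gap: 0.701
grip_force: 0.0
```

```bash
python3 - <<'E'
from h import *
s=manip.observe();print(s['tool_pos'],s['finger_gap'],s['ft_force'])
c,im=snap('wrist'); c2,im2=snap('top')
K=cv2.resize(im2[190:350,290:550],(780,480),interpolation=cv2.INTER_CUBIC)
cv2.imwrite('pics/top1.png',im2[:,:,::-1]);cv2.imwrite('pics/w2.png',im[:,:,::-1])
cv2.imwrite('pics/rel.png',K[:,:,::-1])
E
```

```text
[ 0.45536896 -0.34213525  0.18416529] 0.700722771525393 [ 0.68395608 -0.84700859 -0.21018413]
```

View pics/rel.png

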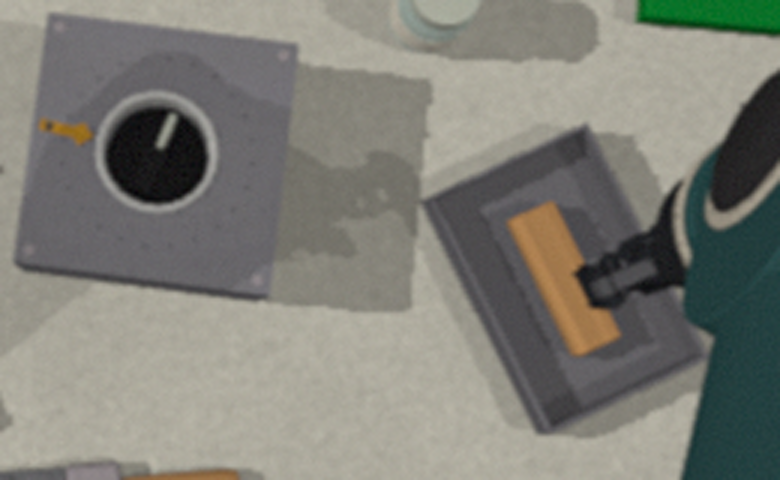

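The block lies flat in the tray, and the uncovered knob shows its pointer at (165,130), with the arrow at (70,132). Next I measure the rim centre and both angles.

```bash
cat >> h.py <<'E'
def brass(c,im,ctr,box):
    hsv=cv2.cvtColor(im,cv2.COLOR_RGB2HSV); x0,y0,x1,y1=box
    m=np.zeros(im.shape[:2],np.uint8); m[y0:y1,x0:x1]=255
    m&=cv2.inRange(hsv,(15,120,60),(30,255,255))
    ys,xs=np.nonzero(m); P=cast(c,np.c_[xs,ys],.087)
    d=P[:,:2]-ctr; r=np.linalg.norm(d,axis=1); ok=(r<.1)&(r>.04); d=d[ok]
    return np.degrees(np.arctan2(*d.mean(0)[::-1])),r[ok].min(),r[ok].max(),ok.sum()
def white(c,im,ctr,z,rmax=.034):
    # bright pixels within the knob disc, cast at height z
    v,u=np.mgrid[0:480,0:640]; P=cast(c,np.c_[u.ravel(),v.ravel()],z)[:,:2]-ctr
    ok=(np.hypot(*P.T)<rmax)&(im.min(2).ravel()>110)
    d=P[ok]; return np.degrees(np.arctan2(*d.mean(0)[::-1])),np.hypot(*d.T).min(),np.hypot(*d.T).max(),ok.sum()
E
python3 - <<'E'
from h import *
c=cam('top'); im=cv2.imread('pics/top1.png')[:,:,::-1].copy()
g=cv2.cvtColor(im,cv2.COLOR_RGB2GRAY); sub=np.zeros_like(g); sub[215:265,318:368]=g[215:265,318:368]
m=(g[215:265,318:368]<45).astype(np.uint8)
print(m.sum()); k=max(cv2.findContours(m,0,1)[0],key=cv2.contourArea); k=cv2.convexHull(k)+np.array([318,215])
P=cast(c,k,.0875)[:,:2]; (x,y),r=cv2.minEnclosingCircle(P.astype(np.float32)); e=cv2.fitEllipse(P.astype(np.float32)*1000); print('knob',x,y,r,e)
rim=((g>130)&(im.max(2).astype(int)-im.min(2)<25)).astype(np.uint8); r2=np.zeros_like(rim); r2[215:265,318:368]=rim[215:265,318:368]
k=max(cv2.findContours(r2,0,1)[0],key=cv2.contourArea); P=cast(c,k,.088)[:,:2]; e2=cv2.fitEllipse(P.astype(np.float32)*1000); print('rim',e2)
ctr=np.array(e2[0])/1000
con=np.array([.537,-.047])
for q in(ctr,con): print(q,brass(c,im,q,(296,220,330,245)),white(c,im,q,.0875,.03))
E
```

```text
735
knob 0.5377305746078491 -0.04471232742071152 0.03422500193119049 ((538.0508422851562, -44.65771484375), (65.9413070678711, 68.16761779785156), 162.36917114257812)
rim ((540.7308349609375, -44.40996170043945), (83.81023406982422, 84.09425354003906), 94.48332214355469)
[ 0.54073083 -0.04440996] (np.float64(76.70910904019618), np.float64(0.04689035810230292), np.float64(0.08381675774951837), np.int64(66)) (np.float64(-25.315795712570303), np.float64(0.005115192099432916), np.float64(0.028055571472355028), np.int64(22))
[ 0.537 -0.047] (np.float64(74.07652430152747), np.float64(0.05034753617793684), np.float64(0.08723775017261096), np.int64(66)) (np.float64(-13.444584137162785), np.float64(0.008028803840617178), np.float64(0.028632089951376796), np.int64(21))
```

Request:
jog_arm:
  deltas:
    - {"x": 7,"y": 28,"z": 9,"wx": 0,"wy": 0,"wz": 0}
    - {"x": 14,"y": 56,"z": 18,"wx": 0,"wy": 0,"wz": 0}
    - {"x": 21,"y": 84,"z": 27,"wx": 0,"wy": 0,"wz": 0}
    - {"x": 28,"y": 112,"z": 36,"wx": 0,"wy": 0,"wz": 0}
    - {"x": 35,"y": 140,"z": 45,"wx": 0,"wy": 0,"wz": 0}
  fingers: -1

```text
time: 7.78
tool_pos: [0.4908, -0.2011, 0.2277]
ee_rot: [180.0, 0.0, 24.8]
ft_force: [0.6, -0.4, -0.2]
finger_gap: 0.002
grip_force: 0.0
```

Request:
jog_arm:
  deltas:
    - {"x": 7,"y": 32,"z": 0,"wx": 0,"wy": 0,"wz": 0}
    - {"x": 14,"y": 64,"z": 0,"wx": 0,"wy": 0,"wz": 0}
    - {"x": 21,"y": 96,"z": 0,"wx": 0,"wy": 0,"wz": 0}
    - {"x": 28,"y": 128,"z": 0,"wx": 0,"wy": 0,"wz": 0}
    - {"x": 30,"y": 140,"z": 0,"wx": 0,"wy": 0,"wz": 0}

```text
time: 8.2
tool_pos: [0.5213, -0.0577, 0.2274]
ee_rot: [-180.0, -0.1, 25.0]
ft_force: [0.6, 0.1, -0.7]
finger_gap: -0.004
grip_force: 0.0
```

Request:
jog_arm:
  deltas:
    - {"x": 0,"y": 0,"z": 0,"wx": 0,"wy": 0,"wz": 0}
    - {"x": 0,"y": 0,"z": 0,"wx": 0,"wy": 0,"wz": 0}
    - {"x": 0,"y": 0,"z": 0,"wx": 0,"wy": 0,"wz": 0}

```text
time: 8.45
tool_pos: [0.5205, -0.0635, 0.2272]
ee_rot: [180.0, 0.0, 24.7]
ft_force: [-0.4, -0.8, 0.6]
finger_gap: -0.001
grip_force: 0.0
```

```bash
python3 - <<'E'
from h import *
s=manip.observe();print(s['tool_pos'],s['ee_rot'],s['q'],s['ft_force'])
c,im=snap('wrist','w3'); print(proj(c,[[.540,-.0445,.088]]), cast(c,[(320,240)],.088))
E
```

```text
[ 0.52053559 -0.06345104  0.22715948] [1.79992428e+02 2.10013853e-02 2.47017253e+01] [ 21.20935672  14.98921572 -20.65857882 106.42412131   6.08708977
  59.66804937 -67.18532986] [-0.36811914 -0.76268947  0.56315624]
[[308.9149894  180.26735386]] [[ 0.50338549 -0.069708    0.088     ]]
```

View pics/w3.png

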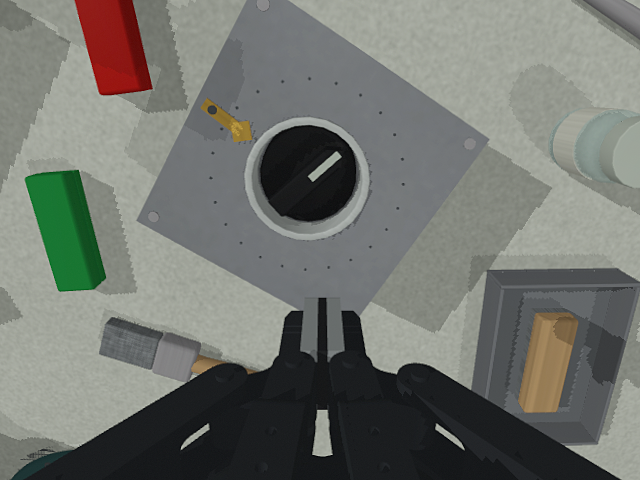

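The rim is at about (307,178), the pointer line at (325,166), and the arrow from (207,105) to (250,135). Fitting these now.

```bash
cat >> h.py <<'E'
def rim(c,im,guess,zr=.088):
    # radial search for outer bright->panel edge round the guessed centre
    g=cv2.cvtColor(im,cv2.COLOR_RGB2GRAY).astype(np.float32)
    ctr=np.array(guess,float)
    for _ in range(3):
        P=[]
        for a in np.radians(np.arange(0,360,4)):
            rr=np.arange(.038,.050,.0003); W=np.c_[ctr[0]+rr*np.cos(a),ctr[1]+rr*np.sin(a),0*rr+zr]
            p=proj(c,W).astype(np.float32); v=cv2.remap(g,p[:,0].copy(),p[:,1].copy(),1).ravel()
            i=np.argmin(np.gradient(cv2.GaussianBlur(v[None],(1,1),0).ravel()+0)); P.append(W[i,:2])
        P=np.array(P); A=np.c_[2*P,np.ones(len(P))]
        r=np.median(np.hypot(*(P-ctr).T)); ok=np.abs(np.hypot(*(P-ctr).T)-r)<.003
        s=np.linalg.lstsq(A[ok],(P[ok]**2).sum(1),rcond=None)[0]; ctr=s[:2]
    return ctr,np.sqrt(s[2]+ctr@ctr),ok.sum()
E
python3 - <<'E'
from h import *
im=cv2.imread('pics/w3.png')[:,:,::-1].copy(); c=cam('wrist')
q,r,n=rim(c,im,(.541,-.043)); print(q,r,n)
print(brass(c,im,q,(190,85,260,150)),white(c,im,q,.0875,.033))
ct=cam('top'); it=cv2.imread('pics/top1.png')[:,:,::-1].copy(); print(rim(ct,it,(.54,-.0445)))
E
```

```text
[ 0.53872418 -0.04344509] 0.042960377017636026 90
(np.float64(76.76270161367626), np.float64(0.04666933040356852), np.float64(0.08491347451832179), np.int64(721)) (np.float64(-70.29805298040854), np.float64(0.0032179799370448555), np.float64(0.032999101906833306), np.int64(406))
(array([ 0.54064349, -0.04421812]), np.float64(0.04297384236126788), np.int64(90))
```

The arrow's radii of 46.7–84.9 mm match, at 76.8°. The knob axis is near (0.539, -0.044). I go over the axis and down to just above the bar.

Request:
jog_arm:
  deltas:
    - {"x": 9,"y": 10,"z": -25,"wx": 0,"wy": 0,"wz": 0}
    - {"x": 18,"y": 19,"z": -55,"wx": 0,"wy": 0,"wz": 0}
    - {"x": 18,"y": 19,"z": -85,"wx": 0,"wy": 0,"wz": 0}
    - {"x": 18,"y": 19,"z": -110,"wx": 0,"wy": 0,"wz": 0}
    - {"x": 18,"y": 19,"z": -130,"wx": 0,"wy": 0,"wz": 0}

```text
time: 8.92
tool_pos: [0.5379, -0.0445, 0.0952]
ee_rot: [-180.0, 0.1, 24.7]
ft_force: [-0.0, 0.2, 0.5]
finger_gap: -0.001
grip_force: 0.0
```

Request:
jog_arm:
  deltas:
    - {"x": 0,"y": 0,"z": 0,"wx": 0,"wy": 0,"wz": 0}
    - {"x": 0,"y": 0,"z": -3,"wx": 0,"wy": 0,"wz": 0}
    - {"x": 0,"y": 0,"z": -6,"wx": 0,"wy": 0,"wz": 0}
    - {"x": 0,"y": 0,"z": -9,"wx": 0,"wy": 0,"wz": 0}
    - {"x": 0,"y": 0,"z": -11,"wx": 0,"wy": 0,"wz": 0}

```text
time: 9.33
tool_pos: [0.5392, -0.0438, 0.087]
ee_rot: [179.9, -0.1, 24.7]
ft_force: [1.4, -0.7, 3.8]
finger_gap: -0.0
grip_force: 1.5
```

Request:
jog_arm:
  deltas:
    - {"x": 0,"y": 0,"z": -2,"wx": 0,"wy": 0,"wz": 0}
    - {"x": 0,"y": 0,"z": -4,"wx": 0,"wy": 0,"wz": 0}
    - {"x": 0,"y": 0,"z": -6,"wx": 0,"wy": 0,"wz": 0}
    - {"x": 0,"y": 0,"z": -7,"wx": 0,"wy": 0,"wz": 0}
    - {"x": 0,"y": 0,"z": -7,"wx": 0,"wy": 0,"wz": 0}

```text
time: 9.75
tool_pos: [0.5389, -0.0435, 0.0792]
ee_rot: [180.0, -0.0, 24.8]
ft_force: [1.3, -2.3, 2.2]
finger_gap: 0.0
grip_force: 1.5
```

Request:
jog_arm:
  deltas:
    - {"x": 0,"y": 0,"z": -1,"wx": 0,"wy": 0,"wz": 0}
    - {"x": 0,"y": 0,"z": -2,"wx": 0,"wy": 0,"wz": 0}
    - {"x": 0,"y": 0,"z": -3,"wx": 0,"wy": 0,"wz": 0}
    - {"x": 0,"y": 0,"z": -3,"wx": 0,"wy": 0,"wz": 0}
    - {"x": 0,"y": 0,"z": -3,"wx": 0,"wy": 0,"wz": 0}

```text
time: 10.17
tool_pos: [0.5387, -0.0434, 0.0762]
ee_rot: [-180.0, 0.0, 24.8]
ft_force: [3.2, -1.3, 3.5]
finger_gap: -0.003
grip_force: 1.5
```

Request:
jog_arm:
  deltas:
    - {"x": 0,"y": 0,"z": -1,"wx": 0,"wy": 0,"wz": 0}
    - {"x": 0,"y": 0,"z": -2,"wx": 0,"wy": 0,"wz": 0}
    - {"x": 0,"y": 0,"z": -2,"wx": 0,"wy": 0,"wz": 0}
    - {"x": 0,"y": 0,"z": -2,"wx": 0,"wy": 0,"wz": 0}

```text
time: 10.5
tool_pos: [0.539, -0.0434, 0.0752]
ee_rot: [180.0, -0.0, 24.8]
ft_force: [-4.6, -1.5, 22.5]
finger_gap: -0.001
grip_force: 11.4
```

The hard stop is reached. Now I rise and look.

Request:
jog_arm:
  deltas:
    - {"x": 0,"y": 0,"z": 20,"wx": 0,"wy": 0,"wz": 0}
    - {"x": 0,"y": 0,"z": 55,"wx": 0,"wy": 0,"wz": 0}
    - {"x": -7,"y": -7,"z": 90,"wx": 0,"wy": 0,"wz": 0}
    - {"x": -14,"y": -14,"z": 120,"wx": 0,"wy": 0,"wz": 0}
    - {"x": -20,"y": -20,"z": 150,"wx": 0,"wy": 0,"wz": 0}

```text
time: 10.92
tool_pos: [0.5177, -0.0634, 0.2255]
ee_rot: [-180.0, 0.0, 24.8]
ft_force: [-0.6, -0.4, -0.6]
finger_gap: -0.0
grip_force: 0.0
```

Request:
jog_arm:
  deltas:
    - {"x": 0,"y": 0,"z": 0,"wx": 0,"wy": 0,"wz": 0}
    - {"x": 0,"y": 0,"z": 0,"wx": 0,"wy": 0,"wz": 0}
    - {"x": 0,"y": 0,"z": 0,"wx": 0,"wy": 0,"wz": 0}
  fingers: 0

```text
time: 11.17
tool_pos: [0.5182, -0.0632, 0.2235]
ee_rot: [-180.0, 0.1, 24.8]
ft_force: [-0.4, -0.1, -0.5]
finger_gap: 0.417
grip_force: 0.0
```

```bash
cat >> h.py <<'E'
def pointer(c,im,ctr,z,thr=120):
    # thin bright blob inside the disc; line direction through its long ends, cast at bar-top height
    v,u=np.mgrid[0:480,0:640]; P=cast(c,np.c_[u.ravel(),v.ravel()],z)[:,:2]-ctr
    m=((np.hypot(*P.T)<.034)&(im.min(2).ravel()>thr)).reshape(480,640).astype(np.uint8)
    out=[]
    for k in cv2.findContours(m,0,1)[0]:
        if cv2.contourArea(k)<25: continue
        w=cv2.boxPoints(cv2.minAreaRect(k)); Q=cast(c,w,z)[:,:2]-ctr
        L=np.linalg.norm(Q-np.roll(Q,-1,0),axis=1); i=np.argmax(L[:2]); d=Q[i]-Q[(i+1)%4]
        mid=Q.mean(0); d=d*np.sign(d@mid); out.append((mid.round(4),L.round(4)[:2],np.degrees(np.arctan2(d[1],d[0])).round(1),np.degrees(np.arctan2(mid[1],mid[0])).round(1)))
    return out
E
python3 - <<'E'
from h import *
s=manip.observe();print(s['tool_pos'],s['ee_rot'],s['ft_force'])
c,im=snap('wrist','w4'); ct,it=snap('top','top2')
q,r,n=rim(c,im,(.539,-.0438)); print(q,r,n)
for z in(.0875,.1105): print(z,pointer(c,im,q,z))
print(pointer(ct,it,q,.1105))
E
```

```text
[ 0.51817816 -0.06321858  0.22347302] [-1.79958943e+02  5.96917491e-02  2.47713386e+01] [-0.444549   -0.05878329 -0.51516056]
[ 0.53874212 -0.04323463] 0.042983698453735425 90
0.0875 [(array([ 0.0107, -0.0087]), array([0.0285, 0.0055]), np.float64(-24.1), np.float64(-39.3))]
0.1105 [(array([-0.0201, -0.0054]), array([0.0262, 0.0657]), np.float64(-75.5), np.float64(-165.0)), (array([ 0.0144, -0.0067]), array([0.0261, 0.005 ]), np.float64(-24.1), np.float64(-25.1))]
[]
```

View pics/w4.png

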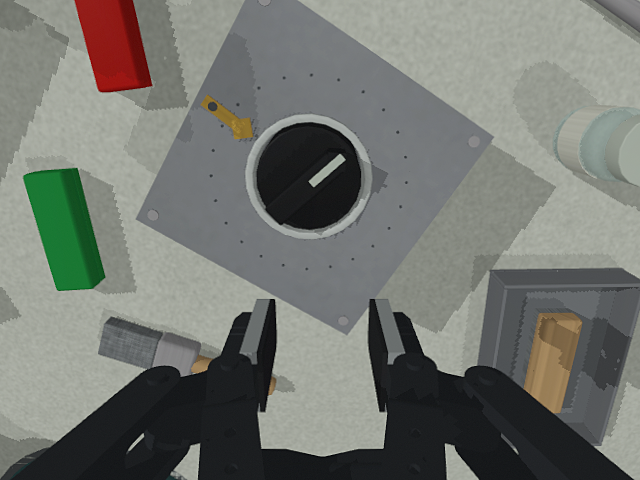

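The knob has popped up: with the bar top taken at 110.5 mm, the pointer line is consistent at -24.5°. The arrow is at 76.8°, so the turn is about +101°. I align the tool over the bar.

Request:
jog_arm:
  deltas:
    - {"x": 4,"y": 4,"z": -10,"wx": 0,"wy": 0,"wz": -7}
    - {"x": 8,"y": 8,"z": -20,"wx": 0,"wy": 0,"wz": -14}
    - {"x": 13,"y": 13,"z": -30,"wx": 0,"wy": 0,"wz": -21}
    - {"x": 18,"y": 18,"z": -40,"wx": 0,"wy": 0,"wz": -28}
    - {"x": 21,"y": 20,"z": -50,"wx": 0,"wy": 0,"wz": -35}

```text
time: 11.68
tool_pos: [0.5396, -0.0424, 0.1725]
ee_rot: [-180.0, 0.1, -10.5]
ft_force: [-0.3, -1.0, -0.1]
finger_gap: 0.497
grip_force: 0.0
```

Request:
jog_arm:
  deltas:
    - {"x": 0,"y": 0,"z": -15,"wx": 0,"wy": 0,"wz": -5}
    - {"x": 0,"y": 0,"z": -30,"wx": 0,"wy": 0,"wz": -10}
    - {"x": 0,"y": 0,"z": -40,"wx": 0,"wy": 0,"wz": -14}
    - {"x": 0,"y": 0,"z": -50,"wx": 0,"wy": 0,"wz": -14}
    - {"x": 0,"y": 0,"z": -50,"wx": 0,"wy": 0,"wz": -14}

```text
time: 12.1
tool_pos: [0.5384, -0.043, 0.1217]
ee_rot: [179.9, 0.2, -24.1]
ft_force: [-1.6, 0.2, -0.7]
finger_gap: 0.503
grip_force: 0.0
```

Request:
jog_arm:
  deltas:
    - {"x": 0,"y": 0,"z": -10,"wx": 0,"wy": 0,"wz": 0}
    - {"x": 0,"y": 0,"z": -20,"wx": 0,"wy": 0,"wz": 0}
    - {"x": 0,"y": 0,"z": -27,"wx": 0,"wy": 0,"wz": 0}
    - {"x": 0,"y": 0,"z": -30,"wx": 0,"wy": 0,"wz": 0}
    - {"x": 0,"y": 0,"z": -30,"wx": 0,"wy": 0,"wz": 0}

```text
time: 12.52
tool_pos: [0.5393, -0.0435, 0.0934]
ee_rot: [180.0, 0.1, -24.2]
ft_force: [-0.1, 0.4, -0.3]
finger_gap: 0.499
grip_force: 0.0
```

Request:
jog_arm:
  deltas:
    - {"x": 0,"y": 0,"z": 0,"wx": 0,"wy": 0,"wz": 0}
    - {"x": 0,"y": 0,"z": 0,"wx": 0,"wy": 0,"wz": 0}

```text
time: 12.68
tool_pos: [0.54, -0.0435, 0.0946]
ee_rot: [-180.0, -0.0, -24.2]
ft_force: [-0.9, 1.0, 0.2]
finger_gap: 0.504
grip_force: 0.0
```

Request:
jog_arm:
  deltas:
    - {"x": -1,"y": 0,"z": -1,"wx": 0,"wy": 0,"wz": 0}
    - {"x": -1,"y": 0,"z": -1,"wx": 0,"wy": 0,"wz": 0}
    - {"x": -1,"y": 0,"z": -1,"wx": 0,"wy": 0,"wz": 0}
    - {"x": -1,"y": 0,"z": -1,"wx": 0,"wy": 0,"wz": 0}
    - {"x": -1,"y": 0,"z": -1,"wx": 0,"wy": 0,"wz": 0}
  fingers: -1
  grip_force: 30

```text
time: 13.1
tool_pos: [0.5387, -0.0435, 0.0934]
ee_rot: [180.0, -0.0, -24.2]
ft_force: [-1.5, -1.5, 1.0]
finger_gap: 0.173
grip_force: 35.4
```

Request:
jog_arm:
  deltas:
    - {"x": 0,"y": 0,"z": 0,"wx": 0,"wy": 0,"wz": 0}
    - {"x": 0,"y": 0,"z": 0,"wx": 0,"wy": 0,"wz": 0}
    - {"x": 0,"y": 0,"z": 0,"wx": 0,"wy": 0,"wz": 0}

```text
time: 13.35
tool_pos: [0.5387, -0.0435, 0.0933]
ee_rot: [180.0, 0.0, -24.2]
ft_force: [-1.4, -1.2, 2.8]
finger_gap: 0.177
grip_force: 35.4
```

The bar is gripped (15 mm). I turn by +101° in four quarters.

Request:
jog_arm:
  deltas:
    - {"x": 0,"y": 0,"z": 0,"wx": 0,"wy": 0,"wz": 5}
    - {"x": 0,"y": 0,"z": 0,"wx": 0,"wy": 0,"wz": 10}
    - {"x": 0,"y": 0,"z": 0,"wx": 0,"wy": 0,"wz": 15}
    - {"x": 0,"y": 0,"z": 0,"wx": 0,"wy": 0,"wz": 20}
    - {"x": 0,"y": 0,"z": 0,"wx": 0,"wy": 0,"wz": 25}

```text
time: 13.77
tool_pos: [0.5387, -0.0435, 0.0933]
ee_rot: [-180.0, 0.0, 1.0]
ft_force: [-1.7, -0.9, 3.1]
finger_gap: 0.173
grip_force: 35.4
```

Request:
jog_arm:
  deltas:
    - {"x": 0,"y": 0,"z": 0,"wx": 0,"wy": 0,"wz": 5}
    - {"x": 0,"y": 0,"z": 0,"wx": 0,"wy": 0,"wz": 10}
    - {"x": 0,"y": 0,"z": 0,"wx": 0,"wy": 0,"wz": 15}
    - {"x": 0,"y": 0,"z": 0,"wx": 0,"wy": 0,"wz": 20}
    - {"x": 0,"y": 0,"z": 0,"wx": 0,"wy": 0,"wz": 25}

```text
time: 14.18
tool_pos: [0.5387, -0.0435, 0.0933]
ee_rot: [-180.0, 0.0, 26.0]
ft_force: [-1.5, -0.9, 1.0]
finger_gap: 0.174
grip_force: 35.4
```

Request:
jog_arm:
  deltas:
    - {"x": 0,"y": 0,"z": 0,"wx": 0,"wy": 0,"wz": 5}
    - {"x": 0,"y": 0,"z": 0,"wx": 0,"wy": 0,"wz": 10}
    - {"x": 0,"y": 0,"z": 0,"wx": 0,"wy": 0,"wz": 15}
    - {"x": 0,"y": 0,"z": 0,"wx": 0,"wy": 0,"wz": 20}
    - {"x": 0,"y": 0,"z": 0,"wx": 0,"wy": 0,"wz": 25}

```text
time: 14.6
tool_pos: [0.5387, -0.0436, 0.0933]
ee_rot: [-180.0, 0.0, 51.0]
ft_force: [-1.7, -1.4, 1.2]
finger_gap: 0.18
grip_force: 35.4
```

Request:
jog_arm:
  deltas:
    - {"x": 0,"y": 0,"z": 0,"wx": 0,"wy": 0,"wz": 5}
    - {"x": 0,"y": 0,"z": 0,"wx": 0,"wy": 0,"wz": 11}
    - {"x": 0,"y": 0,"z": 0,"wx": 0,"wy": 0,"wz": 17}
    - {"x": 0,"y": 0,"z": 0,"wx": 0,"wy": 0,"wz": 22}
    - {"x": 0,"y": 0,"z": 0,"wx": 0,"wy": 0,"wz": 26}

```text
time: 15.02
tool_pos: [0.5387, -0.0435, 0.0933]
ee_rot: [-180.0, 0.0, 77.0]
ft_force: [-2.7, -1.4, 1.9]
finger_gap: 0.174
grip_force: 35.4
```

Request:
jog_arm:
  deltas:
    - {"x": 0,"y": 0,"z": 0,"wx": 0,"wy": 0,"wz": 0}
    - {"x": 0,"y": 0,"z": 0,"wx": 0,"wy": 0,"wz": 0}
    - {"x": 0,"y": 0,"z": 0,"wx": 0,"wy": 0,"wz": 0}

```text
time: 15.27
tool_pos: [0.5387, -0.0435, 0.0932]
ee_rot: [-180.0, 0.0, 76.6]
ft_force: [-0.4, -1.3, 1.0]
finger_gap: 0.173
grip_force: 35.4
```

Now I release, rise and check.

Request:
jog_arm:
  deltas:
    - {"x": 0,"y": 0,"z": 0,"wx": 0,"wy": 0,"wz": 0}
    - {"x": 0,"y": 0,"z": 0,"wx": 0,"wy": 0,"wz": 0}
    - {"x": 0,"y": 0,"z": 0,"wx": 0,"wy": 0,"wz": 0}
    - {"x": 0,"y": 0,"z": 0,"wx": 0,"wy": 0,"wz": 0}
    - {"x": 0,"y": 0,"z": 0,"wx": 0,"wy": 0,"wz": 0}
  fingers: 0

```text
time: 15.68
tool_pos: [0.5387, -0.0433, 0.0933]
ee_rot: [-180.0, -0.0, 76.8]
ft_force: [-0.3, -0.1, -0.1]
finger_gap: 0.502
grip_force: 0.0
```

Request:
jog_arm:
  deltas:
    - {"x": 0,"y": 0,"z": 20,"wx": 0,"wy": 0,"wz": 0}
    - {"x": 0,"y": 0,"z": 50,"wx": 0,"wy": 0,"wz": 0}
    - {"x": -2,"y": -10,"z": 80,"wx": 0,"wy": 0,"wz": 0}
    - {"x": -4,"y": -20,"z": 110,"wx": 0,"wy": 0,"wz": 0}
    - {"x": -5,"y": -25,"z": 130,"wx": 0,"wy": 0,"wz": 0}

```text
time: 16.1
tool_pos: [0.534, -0.0693, 0.2259]
ee_rot: [179.9, 0.0, 76.7]
ft_force: [0.8, 0.1, 0.7]
finger_gap: 0.499
grip_force: 0.0
```

Request:
jog_arm:
  deltas:
    - {"x": 0,"y": 0,"z": 0,"wx": 0,"wy": 0,"wz": 0}
    - {"x": 0,"y": 0,"z": 0,"wx": 0,"wy": 0,"wz": 0}
    - {"x": 0,"y": 0,"z": 0,"wx": 0,"wy": 0,"wz": 0}
  fingers: -1

```text
time: 16.35
tool_pos: [0.5334, -0.0683, 0.2226]
ee_rot: [-180.0, 0.0, 76.8]
ft_force: [0.5, -0.1, -0.8]
finger_gap: 0.075
grip_force: 0.0
```

```bash
python3 - <<'E'
from h import *
s=manip.observe();print(s['tool_pos'],s['ee_rot'],s['ft_force'])
c,im=snap('wrist','w5')
q,r,n=rim(c,im,(.539,-.0438)); print(q,r,n)
print(brass(c,im,q,(0,0,640,280)))
for z in(.0875,.1105): print(z,pointer(c,im,q,z))
E
```

```text
[ 0.53336442 -0.06833722  0.22257888] [-1.79955977e+02  8.22948290e-03  7.67534811e+01] [ 0.50005911 -0.1263744  -0.8361466 ]
[ 0.53868303 -0.04310685] 0.04298728484715137 90
(np.float64(76.7356474622878), np.float64(0.04672599217458891), np.float64(0.08442595040389378), np.int64(810))
0.0875 [(array([0.0027, 0.0117]), array([0.0053, 0.0275]), np.float64(76.9), np.float64(76.8))]
0.1105 [(array([-0.0053, -0.0201]), array([0.0254, 0.0654]), np.float64(-14.9), np.float64(-104.9)), (array([0.0037, 0.0154]), array([0.0048, 0.0253]), np.float64(76.9), np.float64(76.6))]
```

View pics/w5.png

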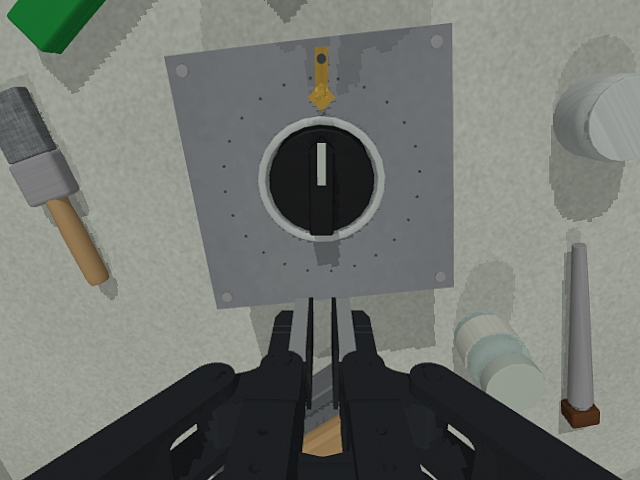

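The pointer is at 76.8° and the arrow at 76.7°, so they are aligned. Now the second press, straight down.

Request:
jog_arm:
  deltas:
    - {"x": 3,"y": 12,"z": -15,"wx": 0,"wy": 0,"wz": 0}
    - {"x": 5,"y": 25,"z": -40,"wx": 0,"wy": 0,"wz": 0}
    - {"x": 5,"y": 25,"z": -65,"wx": 0,"wy": 0,"wz": 0}
    - {"x": 5,"y": 25,"z": -85,"wx": 0,"wy": 0,"wz": 0}
    - {"x": 5,"y": 25,"z": -100,"wx": 0,"wy": 0,"wz": 0}

```text
time: 16.82
tool_pos: [0.5375, -0.0426, 0.1204]
ee_rot: [-179.8, -0.0, 76.8]
ft_force: [-0.5, -0.1, -0.2]
finger_gap: -0.002
grip_force: 0.0
```

Request:
jog_arm:
  deltas:
    - {"x": 0,"y": 0,"z": -3,"wx": 0,"wy": 0,"wz": 0}
    - {"x": 0,"y": 0,"z": -7,"wx": 0,"wy": 0,"wz": 0}
    - {"x": 0,"y": 0,"z": -12,"wx": 0,"wy": 0,"wz": 0}
    - {"x": 0,"y": 0,"z": -17,"wx": 0,"wy": 0,"wz": 0}
    - {"x": 0,"y": 0,"z": -20,"wx": 0,"wy": 0,"wz": 0}

```text
time: 17.23
tool_pos: [0.539, -0.0433, 0.1033]
ee_rot: [180.0, -0.0, 76.8]
ft_force: [-0.5, 1.3, 3.1]
finger_gap: 0.005
grip_force: 1.3
```

Request:
jog_arm:
  deltas:
    - {"x": 0,"y": 0,"z": -4,"wx": 0,"wy": 0,"wz": 0}
    - {"x": 0,"y": 0,"z": -8,"wx": 0,"wy": 0,"wz": 0}
    - {"x": 0,"y": 0,"z": -12,"wx": 0,"wy": 0,"wz": 0}
    - {"x": 0,"y": 0,"z": -16,"wx": 0,"wy": 0,"wz": 0}
    - {"x": 0,"y": 0,"z": -18,"wx": 0,"wy": 0,"wz": 0}

```text
time: 17.65
tool_pos: [0.5388, -0.0434, 0.0848]
ee_rot: [180.0, -0.0, 76.8]
ft_force: [1.5, 1.3, 2.0]
finger_gap: -0.001
grip_force: 1.6
```

Request:
jog_arm:
  deltas:
    - {"x": 0,"y": 0,"z": -1,"wx": 0,"wy": 0,"wz": 0}
    - {"x": 0,"y": 0,"z": -2,"wx": 0,"wy": 0,"wz": 0}
    - {"x": 0,"y": 0,"z": -3,"wx": 0,"wy": 0,"wz": 0}
    - {"x": 0,"y": 0,"z": -4,"wx": 0,"wy": 0,"wz": 0}
    - {"x": 0,"y": 0,"z": -4,"wx": 0,"wy": 0,"wz": 0}

```text
time: 18.07
tool_pos: [0.5387, -0.0435, 0.0812]
ee_rot: [-180.0, 0.0, 76.8]
ft_force: [1.7, 2.2, 2.6]
finger_gap: -0.004
grip_force: 1.4
```

Request:
jog_arm:
  deltas:
    - {"x": 0,"y": 0,"z": -1,"wx": 0,"wy": 0,"wz": 0}
    - {"x": 0,"y": 0,"z": -2,"wx": 0,"wy": 0,"wz": 0}
    - {"x": 0,"y": 0,"z": -3,"wx": 0,"wy": 0,"wz": 0}
    - {"x": 0,"y": 0,"z": -4,"wx": 0,"wy": 0,"wz": 0}
    - {"x": 0,"y": 0,"z": -5,"wx": 0,"wy": 0,"wz": 0}

```text
time: 18.48
tool_pos: [0.5387, -0.0435, 0.0762]
ee_rot: [-180.0, 0.0, 76.8]
ft_force: [1.0, 1.9, 2.7]
finger_gap: 0.002
grip_force: 1.7
```

Request:
jog_arm:
  deltas:
    - {"x": 0,"y": 0,"z": -0.5,"wx": 0,"wy": 0,"wz": 0}
    - {"x": 0,"y": 0,"z": -1,"wx": 0,"wy": 0,"wz": 0}
    - {"x": 0,"y": 0,"z": -1,"wx": 0,"wy": 0,"wz": 0}

```text
time: 18.73
tool_pos: [0.5389, -0.0435, 0.0755]
ee_rot: [180.0, 0.0, 76.8]
ft_force: [0.1, 0.9, 8.9]
finger_gap: -0.006
grip_force: 4.4
```

Stop reached at 9 N. Rising straight and checking.

Request:
jog_arm:
  deltas:
    - {"x": 0,"y": 0,"z": 15,"wx": 0,"wy": 0,"wz": 0}
    - {"x": 0,"y": 0,"z": 50,"wx": 0,"wy": 0,"wz": 0}
    - {"x": -2,"y": -10,"z": 85,"wx": 0,"wy": 0,"wz": 0}
    - {"x": -4,"y": -20,"z": 120,"wx": 0,"wy": 0,"wz": 0}
    - {"x": -5,"y": -25,"z": 150,"wx": 0,"wy": 0,"wz": 0}

```text
time: 19.15
tool_pos: [0.5331, -0.0695, 0.2271]
ee_rot: [-180.0, 0.0, 76.7]
ft_force: [0.2, -0.6, 0.4]
finger_gap: -0.006
grip_force: 0.0
```

Request:
jog_arm:
  deltas:
    - {"x": 0,"y": 0,"z": 0,"wx": 0,"wy": 0,"wz": 0}
    - {"x": 0,"y": 0,"z": 0,"wx": 0,"wy": 0,"wz": 0}
    - {"x": 0,"y": 0,"z": 0,"wx": 0,"wy": 0,"wz": 0}
    - {"x": 0,"y": 0,"z": 0,"wx": 0,"wy": 0,"wz": 0}
    - {"x": 0,"y": 0,"z": 0,"wx": 0,"wy": 0,"wz": 0}

```text
time: 19.57
tool_pos: [0.5332, -0.0682, 0.2241]
ee_rot: [-179.9, -0.0, 76.8]
ft_force: [-0.4, -0.4, -0.1]
finger_gap: -0.0
grip_force: 0.0
```

```bash
python3 - <<'E'
from h import *
s=manip.observe();print(s['tool_pos'],s['ft_force'],s['time'])
c,im=snap('wrist','w6')
q,r,n=rim(c,im,(.539,-.0438)); print(q,r,n)
print(brass(c,im,q,(0,0,640,280)))
for z in(.0875,.1105): print(z,pointer(c,im,q,z))
E
```

```text
[ 0.53318403 -0.06818805  0.2241488 ] [-0.43808222 -0.40515735 -0.12743046] 19.5667
[ 0.53867947 -0.04315336] 0.042983884566252024 90
(np.float64(76.8635753943174), np.float64(0.04680955122121392), np.float64(0.08471244851582281), np.int64(773))
0.0875 [(array([-0.0226, -0.0225]), array([0.004 , 0.0244]), np.float64(136.0), np.float64(-135.1)), (array([ 0.0154, -0.0278]), array([0.0294, 0.0043]), np.float64(25.9), np.float64(-61.0)), (array([0.0035, 0.0152]), array([0.0046, 0.0255]), np.float64(76.9), np.float64(77.2))]
0.1105 [(array([-0.0043, -0.0196]), array([0.0655, 0.0275]), np.float64(168.7), np.float64(-102.4)), (array([0.0043, 0.0186]), array([0.0043, 0.0234]), np.float64(76.9), np.float64(76.9))]
```

View pics/w6.png

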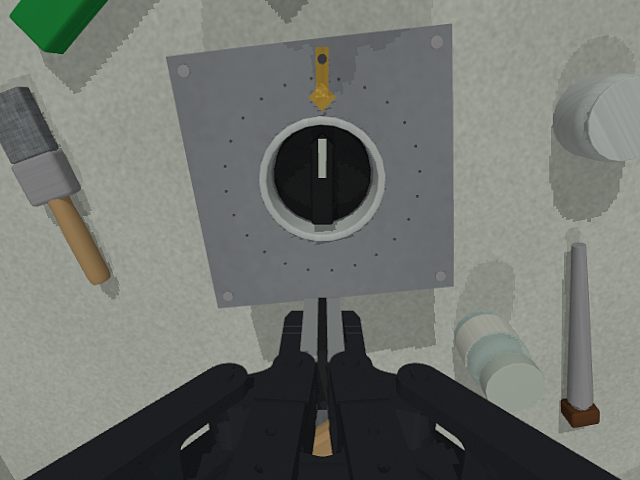

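The knob is latched down, with its line at (322,158) in line with the arrow (76.9° for both). The mid radius at flush height matches the popped-up reading at its own height.

```bash
python3 -c "
from station import manip
print(manip.sign_off())"
```

```text
the job is handed in; nothing more can be done
None
```

The job is handed in, but no verdict came back: the block is felt side down in the tray, and the last picture shows the knob latched and pointing at the arrow (both measure 76.9°).

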